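# Load the price-tag jig and poise the inked stamp over it

### The arm

A 6-joint arm with a two-finger parallel gripper is mounted at the origin on a cart in front of the work surface, level with it; the furniture and walls round the work are solid. World frame = base frame: x ahead of the robot, y to its left, z up, the work surface at z = 0. Lengths are in m, angles in rad, forces in N, time in s.
With the tool pointing down it reaches from about 0.3 to 0.875 m from the base axis. Payload 6.4 kg.
Tool frame: the origin (TCP) lies between the finger pads; the fingertips stand 19 mm ahead of it and the grasp point (between the pads) is the TCP (ctrl.tips_ahead is the z of the fingertips in the tool frame, in m); z points along the fingers, y is the line along which they close (so a half turn about z gives the same grasp; the last joint's range is limited). The gripper opens to 85 mm and grips with 20 to 120 N. Pads are 22 mm wide; open, the fingers measure 114 mm over their backs; the gripper's body (76 mm by 85 mm) begins 54 mm behind the grasp point. The pads swing forward as they close: fully open they stand 13 mm farther back than shut.
Start: joints at [0.932, 0.181, 1.607, -0, 1.354, -0.206], TCP at [0.241, 0.522, 0.25] pointing down, gripper open.
Joint ranges: [-2.99, 2.99], [-0.89, 2.07], [0.3, 2.58], [-1.14, 4.28], [0, 2.63], [-3.12, 3.12]. Speed limits (rad/s): [2.57, 2.57, 3.01, 3.14, 3.14, 3.14].

### API

Orientations are given as a unit quaternion [w, x, y, z].
In Python, from bench import readout, vision, ctrl gives the robot as it stands.
- The arm moves only by the tool play_rows, never from a script. Its arguments are lists of equal length, an entry for each row: "xyz": the shift along the tool's x, y, z in mm, a list of three; "rot": the turn, a rotation vector about the tool's x, y, z in rad, a list of three; "grip": the opening, from 0 (shut) to 1 (fully open). In form: {"xyz": [[x, y, z], ...], "rot": [[rx, ry, rz], ...], "grip": [grip, ...]}. A call has exactly 10 rows; each row is the pose to reach, as a shift and turn from the pose commanded when the call began, along the tool's axes at that moment; what a row does not reach only later rows make up. A row lasts 1/8 s, in which the tool goes at most 62.5 mm and 10.7 degrees, less where a joint would pass 70% of its speed; a pose out of reach is approached as far as the arm can. A call with a gripper value outside its range is refused whole. The fingers move at their own pace and stop on an object; the grip force is fixed at half the most. Time passes only in rows, so rows that repeat a pose let the fingers close, or fill a call up. It gives the time, the measured TCP pose, the force, the opening and the grip force at its end, in the units of the state.
- readout.get_obs(): the state, without advancing time (a new reading comes with each control period).
- vision.camera(name): name is "side" or "top"; returns a dict with "color" (384x512x3 uint8, red, green, blue), "depth" (384x512 float32, m along the optical axis (not along the pixel's ray), 0 where there is no reading), "camera_matrix" (3x3 intrinsics, pixels), "extrinsics" (4x4, takes a point from camera to world coordinates). Camera axes: x right, y down, z forward; pixel columns grow to the right and rows downward; lengths in m; the calibration is good to about 2 mm. A picture is of the moment at which its call begins.
- ctrl.hand_in(): hands the job in; it is judged then, once.
The state is a dict: "time_s": time; "q": joint angles; "dq": joint speeds; "joint_efforts": joint torques, N m; "eef_pos": TCP position; "eef_rot": TCP orientation; "wrist_force": force on the tool from outside, world axes, zero at the start; "torque": the same for the moment, N m; "opening": opening from 0.0 (shut) to 1.0 (fully open); "grasp_force": force on a finger pad.
Only numpy, scipy, OpenCV 4.12 (cv2) and the standard library are available. Lean on these libraries where they do the work, as an engineer would, in place of code of your own. Each camera call takes 0.05 s, during which the arm holds its last target. There are 200 camera calls.

### The job

Load the stack of price tags into the stamping jig, flat and square in its pocket with the cut corners in the cut-off end, and let go of it. Then pick up the inked block stamp from its pad, carry it over the tape dispenser, and finish while still holding it poised about 10 mm above the middle of the top tag, level and lengthwise with the tag, so that I can check the position before the print is made. The wet stamp must not touch the tags, the jig or the things standing around, nor be put down on the desk, and those things must stay where they are.

Things in the scene. Friction and masses are not known exactly. Their poses are not given: they have to be found in the camera images.
- jig: stamping jig, fixed on the desk: plywood base 165 x 96 x 10 mm with aluminium rails, 12 mm wide and 10 mm high (tops 20 mm above the desk), round a tag-shaped pocket. Origin: underside, under the pocket's centre; z up; +x along the pocket to its end with two cut-off corners. In the middle of each long side the rails leave a 58 mm gap, open to the outside, for the fingers.
- pocket (a point): centre of the pocket's floor, 10 mm above the desk, axes as the jig's. The pocket is 104 mm (x) by 59 mm (y), 10 mm deep, its two corners at the +x end cut off by 12 mm at 45 degrees: 2 mm of room all round the tags, which go in only one way round. The rails' inner top edges have a 2.5 mm bevel.
- tag_stack: stack of white price tags, one rigid block 100 x 55 x 20 mm, 70 g, lying flat on the desk at first. Origin: centre of its underside; z up; x along its 100 mm length, +x to the end with the eyelet and the two corners cut off by 12 mm. Grip it across its 55 mm width at mid-length. Seated, its top is 30 mm above the desk, 10 mm above the rails.
- stamp: wooden block stamp, already inked, 58 x 30 mm, 62 mm high, 90 g, upright on the ink pad at first. Origin: centre of its printing face, the underside (54 x 26 mm); z up; x along its length. The handle is a ridge along x, 20 mm thick (y), 58 mm long, with flat sides 38 to 56 mm above the face; under it a 14 mm neck. The print is the same either way round.
- ink_pad: open felt ink pad in a black tray, 88 x 124 x 12 mm, fixed; its felt lies 9 mm above the desk. Origin: centre of its underside.
- tape_dispenser: weighted tape dispenser, 196 mm long (its x), 68 mm wide, 124 mm high, standing between the jig on the left and the tags and stamp on the right; leave it in place. Origin: centre of its underside.
- small_bottle: white bottle, 58 mm wide, 108 mm high, behind and left of the dispenser; leave it in place. Origin: centre of its underside. (Behind the work two drawer towers about 0.4 m high stand on the desk: one at y -0.05 to 0.30 from x = 0.62 on, one at y 0.35 to 0.65 from x = 0.53 on; swing the hand clear of them.)
- stoneware_cup: grey stoneware cup, 76 mm wide, 91 mm high, at the back right of the work; leave it in place. Origin: centre of its underside.
- round_stamp: small round wooden stamp, 22 mm wide, 61 mm high, standing at the back right; not the one to use, leave it in place. Origin: centre of its underside.
Things that resemble listed ones, but are neither listed nor needed, are in the scene too. Of the things that look like the tape_dispenser, the larger one is meant.

How it is judged:
By the outcome, as a careful person would: the job done as asked, in the order asked, and still so for the second after the job is handed in, while the arm keeps its last pose, push and grip.
It also fails if it takes over 64 s, if anything falls off the work surface, if the arm or the gripper's body presses on something with over 40 N, if the wrist force passes 120 N, or if a joint passes its speed limit or range.

## Working session

There is one attempt and no reset: what is moved stays moved. The work goes in short steps, Python scripts to look and compute and a tool call to move; the robot and the scene stay as the last step left them, time stands still between calls to the robot, and variables do not carry over. Pictures are saved under pics/ and viewed, at most 10 in all, crops included, and the job is handed in when it is done.

Besides the shell and the picture viewer there is one more tool, called after "Emit:" in YAML: its name, and indented under it one key for each argument. play_rows: Moves the arm, as the interface text tells. Its arguments: {"type":"object","properties":{"xyz":{"type":"array","items":{"type":"array","items":{"type":"number"}}},"rot":{"type":"array","items":{"type":"array","items":{"type":"number"}}},"grip":{"type":"array","items":{"type":"number"}}},"required":["xyz","rot","grip"]}

```bash
mkdir -p pics; ls; cat > h.py <<'E'
import numpy as np, cv2
from bench import readout, vision, ctrl
def grab(n,save=None):
    c=vision.camera(n); np.savez('last_%s.npz'%n,**{k:np.asarray(v) for k,v in c.items()})
    if save: cv2.imwrite('pics/'+save,cv2.cvtColor(c['color'],cv2.COLOR_RGB2BGR))
    return c
def world(c):
    d=c['depth'];K=c['camera_matrix'];E=c['extrinsics']
    v,u=np.mgrid[:d.shape[0],:d.shape[1]]
    P=np.stack([(u-K[0,2])/K[0,0]*d,(v-K[1,2])/K[1,1]*d,d],-1)@E[:3,:3].T+E[:3,3]
    P[d==0]=np.nan
    return P
E
python3 - <<'E'
from h import *
a=grab('top','t0.png');b=grab('side','s0.png')
for c in(a,b):print(c['camera_matrix'].round(1).tolist(),c['extrinsics'].round(3).tolist())
o=readout.get_obs();print(o['eef_pos'],o['eef_rot'],o['opening'],o['wrist_force'])
im=np.vstack([cv2.imread('pics/t0.png')])
cv2.imwrite('pics/t0b.png',cv2.resize(im,(768,576),interpolation=cv2.INTER_CUBIC))
E
```

```text
pics
[[486.5, 0.0, 257.8], [0.0, 486.5, 192.0], [0.0, 0.0, 1.0]] [[0.026, -0.982, 0.187, 0.324], [-1.0, -0.027, -0.002, -0.077], [0.007, -0.187, -0.982, 1.251], [0.0, 0.0, 0.0, 1.0]]
[[468.5, 0.0, 260.9], [0.0, 468.5, 190.8], [0.0, 0.0, 1.0]] [[0.978, -0.098, 0.181, 0.372], [-0.206, -0.487, 0.849, -1.018], [0.005, -0.868, -0.496, 0.601], [0.0, 0.0, 0.0, 1.0]]
[0.24085144 0.52160779 0.24947578] [-3.22028621e-04  2.14707984e-01  9.76677973e-01 -7.17617564e-04] 0.9977963296351035 [-0.38606697 -0.49204736 -0.48459876]
```

View pics/t0b.png

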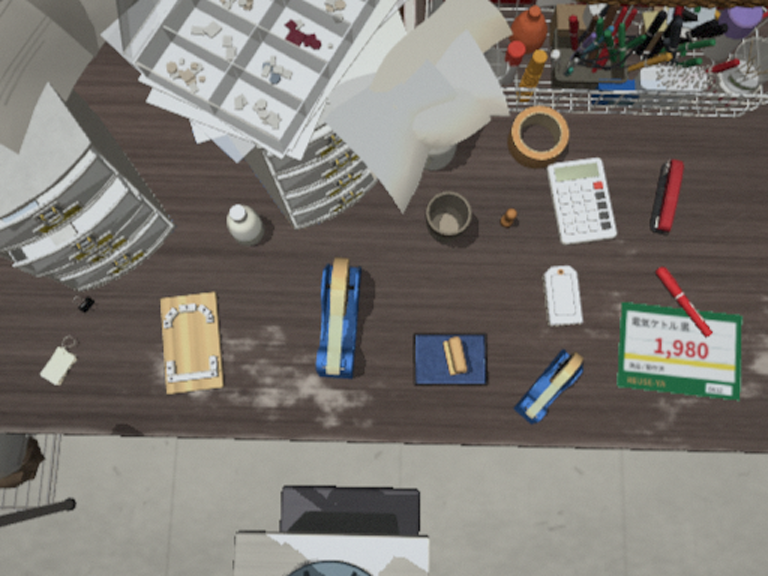

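View pics/s0.png

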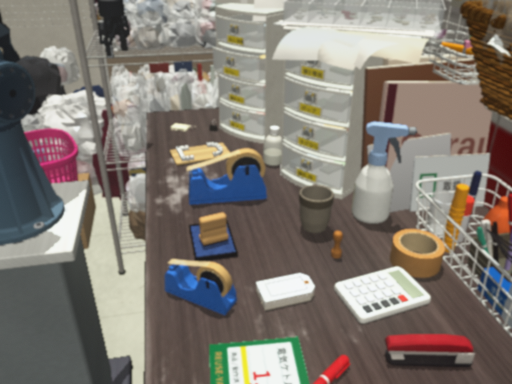

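The top view (768 px scale) shows these things:
- **Jig:** at (192,342), cut end up.
- **Dispensers:** the large one is at (340,318). The small one at (550,387) is the lookalike, being clearly smaller.
- **Pad and stamp:** the pad is at (450,358) and the block stamp at (455,356). The round stamp at (510,217) is not the one to use.
- **Tags:** the stack with the eyelet is at (563,295), eyelet up. The small key tag at (58,365) is only a lookalike, being small and thin.
- **Cup:** at (449,214).
- **Bottle:** at (243,224).

Next I'll measure and make one enlarged crop to confirm.

```bash
cat > m.py <<'E'
from h import *
def rect(P,col,box,z0,z1,f=None):
    u0,v0,u1,v1=[int(x/1.5) for x in box]
    m=np.zeros(P.shape[:2],bool);m[v0:v1,u0:u1]=1
    m&=(P[...,2]>z0)&(P[...,2]<z1)
    if f is not None:m&=f(col.astype(int))
    n,l,s,_=cv2.connectedComponentsWithStats(m.astype(np.uint8))
    p=P[m]
    (c,sz,a)=cv2.minAreaRect((p[:,:2]*1000).astype(np.float32))
    return np.round(c,1),np.round(sz,1),round(a,2),len(p),np.round(np.median(p[:,2])*1000,1),np.round(np.percentile(p[:,2],98)*1000,1)
E
python3 - <<'E'
from m import *
c=dict(np.load('last_top.npz'));P=world(c);col=c['color']
R=lambda n,b,z0,z1,f=None:print(n,*rect(P,col,b,z0,z1,f))
R('desk',(480,290,530,330),-.02,.02)
R('tag',(535,258,590,335),.012,.03)
R('jigall',(150,285,235,400),.006,.03)
R('jigrail',(150,285,235,400),.016,.03)
R('pad',(405,325,495,395),.005,.03)
R('stamp',(430,325,480,385),.05,.08)
R('disp',(305,250,375,385),.01,.2)
R('disptop',(305,250,375,385),.10,.2)
R('bottle',(220,200,270,250),.02,.2)
R('cup',(420,185,475,242),.07,.2)
R('round',(495,203,522,232),.03,.2)
im=cv2.imread('pics/t0.png')
t=[cv2.resize(im[v:v+80,u:u+64],(384,480),interpolation=cv2.INTER_CUBIC) for u,v in((97,185),(345,170))]
cv2.imwrite('pics/crop1.png',np.hstack(t))
E
```

```text
desk [ 531.1 -284.9] [71.3 85.4] 0.38 891 0.7 5.8
tag [ 557.2 -381.2] [101.   56.8] 4.27 827 20.7 26.1
jigall [461.2 248.5] [188.7 137.2] 6.82 2382 11.4 23.5
jigrail [457.7 252.3] [158.2  88.9] 11.49 453 20.3 25.6
pad [ 442.1 -189.6] [117.8 150.6] 1.44 1468 10.2 25.7
stamp [ 445.  -196.6] [57.  20.9] 13.25 207 70.5 75.9
disp [501.4  -1.2] [ 61.1 190.4] 87.62 1878 74.8 125.1
disptop [521.4  -8.4] [ 39.5 137.9] 87.81 497 115.7 127.4
bottle [658.5 166.2] [52.7 53.8] 79.46 485 75.7 110.2
cup [ 675.7 -178. ] [76.1 73.7] 1.89 307 89.1 95.7
round [ 687.1 -285.8] [17.3 17.6] 33.07 50 57.8 64.3
```

View pics/crop1.png

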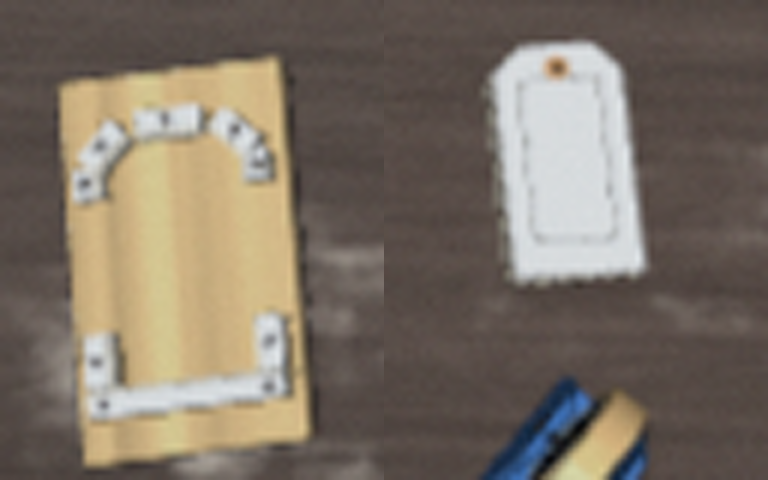

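The crop confirms both: the jig's cut corners point up (crop (165,120)), with open gaps on both sides. The tag stack's eyelet and cut corners also point up (crop (557,67)). Next I'll refine the poses by rectifying onto the known planes.

```bash
cat > o.py <<'E'
from h import *
S=4 # px/mm
def ortho(c,z,cx,cy,r=110):
    """rectified view of plane z (m), centred cx,cy mm; image row = x, col = y"""
    K=c['camera_matrix'];E=np.linalg.inv(c['extrinsics'])
    H=K@np.stack([E[:3,0],E[:3,1],E[:3,2]*z+E[:3,3]],1)
    A=np.array([[0,.001/S,(cx-r)/1000],[.001/S,0,(cy-r)/1000],[0,0,1]])
    n=2*r*S
    return cv2.warpPerspective(np.asarray(c['color']),H@A,(n,n),flags=cv2.INTER_CUBIC|cv2.WARP_INVERSE_MAP)
def fit(m,cx,cy,r=110,big=True):
    n,l,s,_=cv2.connectedComponentsWithStats(m.astype(np.uint8))
    if big: m=l==1+np.argmax(s[1:,4])
    v,u=np.nonzero(m); p=np.stack([cx-r+v/S,cy-r+u/S],1).astype(np.float32)
    return p,cv2.minAreaRect(p)
E
python3 - <<'E'
from o import *
c=dict(np.load('last_top.npz'))
hs=lambda i:[x.astype(int) for x in cv2.split(cv2.cvtColor(i,cv2.COLOR_RGB2HSV))]
for n,z,x,y,w in(('tag',.02,557,-381,0),('base',.01,461,248,1),('rail',.02,461,252,0),('pad',.012,442,-190,2),('stamp',.071,445,-197,1),('bigdisp_blue',0.03,500,-1,2)):
    i=ortho(c,z,x,y);h,s,v=hs(i)
    m=[(s<60)&(v>130),(v>110),(h>95)&(h<130)&(s>90)&(v>30)][w]
    if n=='rail':
        yy=np.abs(np.arange(m.shape[0])-440);m=m&(yy[:,None]<75*S)&(yy[None]<48*S)
    if n=='stamp':
        m=(s>70)&(h<30)&(v>120)
    p,r=fit(m,x,y,big=n!='rail')
    print(n,np.round(r[0],1),np.round(r[1],1),round(r[2],2),len(p)/S/S,'ext',p.min(0),p.max(0))
    if n=='rail':
        for yaw in(3,4,5,6,7):
            a=np.deg2rad(yaw);q=p@np.array([[np.cos(a),-np.sin(a)],[np.sin(a),np.cos(a)]]);lo,hi=np.percentile(q,.5,axis=0),np.percentile(q,99.5,axis=0);print(yaw,lo.round(1),hi.round(1),(hi-lo).round(1))
    cv2.imwrite('pics/o_%s.png'%n,np.hstack([i[...,::-1],cv2.merge([m.astype(np.uint8)*255]*3)])[::2,::2])
a=cv2.imread('pics/o_tag.png');b=cv2.imread('pics/o_rail.png');d=cv2.imread('pics/o_stamp.png');e=cv2.imread('pics/o_base.png')
cv2.imwrite('pics/o_all.png',cv2.resize(np.vstack([np.hstack([a,b]),np.hstack([d,e])]),(800,400)))
E
```

```text
tag [ 555.4 -381.8] [104.4  59.3] 5.43 5718.0 ext [ 502.   -415.25] [ 608.25 -349.5 ]
base [450.3 258.7] [181.6 113.7] 8.62 16988.875 ext [363.5 192.5] [547.5 313. ]
rail [457.3 256.9] [131.4  97.6] 8.04 3306.1875 ext [387.25 204.25] [524.25 299.75]
3 [403.6 182.5] [535.1 275.8] [131.5  93.3]
4 [408.  174.9] [539.1 268.4] [131.1  93.5]
5 [412.2 167.3] [542.9 260.9] [130.7  93.6]
6 [416.2 159.5] [546.6 253.2] [130.4  93.7]
7 [420.  151.7] [550.1 245.5] [130.   93.8]
pad [ 441.2 -190.5] [ 83.6 118.8] 1.85 7480.8125 ext [ 398.25 -250.75] [ 483.5 -130. ]
stamp [ 441.6 -192.1] [59.3 29.3] 13.45 1536.5625 ext [ 410.75 -211.25] [ 472.25 -173.25]
bigdisp_blue [499.4   2.3] [ 66.9 192. ] 87.73 6650.0 ext [402.75 -34.5 ] [596.25  36.25]
```

View pics/o_all.png

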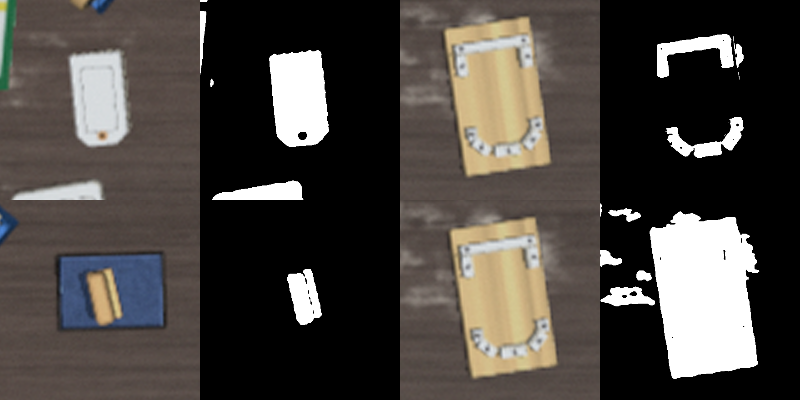

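Tags, jig and stamp are all clearly separated in the rectified views, but specks spoil the simple jig fit, so I'll refine it by fitting a rendered model.

```bash
cat > f.py <<'E'
from o import *
from scipy.optimize import minimize
def tagpoly(L,W,c): return np.array([[-L/2,-W/2],[L/2-c,-W/2],[L/2,-W/2+c],[L/2,W/2-c],[L/2-c,W/2],[-L/2,W/2]])
def tf(p,x,y,a,cx,cy,r=110):
    R=np.array([[np.cos(a),-np.sin(a)],[np.sin(a),np.cos(a)]]);q=p@R.T+[x,y]
    return np.round(np.stack([(q[:,1]-cy+r)*S,(q[:,0]-cx+r)*S],1)*16).astype(np.int32)
def fill(polys,signs,pose,cx,cy):
    m=np.zeros((220*S,220*S),np.float32)
    for p,s in zip(polys,signs): cv2.fillPoly(m,[tf(p,*pose,cx,cy)],s,shift=4)
    return m
def fitmodel(img,polys,signs,x,y,a,cx,cy):
    g=cv2.GaussianBlur(img.astype(np.float32),(0,0),4)
    def f(t):
        m=fill(polys,signs,(t[0],t[1],t[2]/50),cx,cy)
        w=m>-5; A=g[w]-g[w].mean();B=m[w]-m[w].mean()
        return -(A@B)/np.sqrt((A@A)*(B@B))
    best=min((minimize(f,[x+dx,y+dy,a*50],method='Nelder-Mead',options=dict(xatol=.02,fatol=1e-6,initial_simplex=np.array([x+dx,y+dy,a*50])+np.array([[0,0,0],[4,0,0],[0,4,0],[0,0,3]]))) for dx in(-2,2) for dy in(-2,2)),key=lambda r:r.fun)
    t=best.x;return round(t[0],1),round(t[1],1),round(np.rad2deg(t[2]/50),2),round(best.fun,3)
box=lambda x0,x1,y0,y1:np.array([[x0,y0],[x1,y0],[x1,y1],[x0,y1]])
def jig(c,z=.02,cx=458,cy=254):
    i=ortho(c,z,cx,cy).astype(int);wh=i[...,2]-.6*0  # blue channel: aluminium bright, wood dark
    m=[box(-400,400,-400,400),box(-80,80,-46,46),tagpoly(128,83,16.97),tagpoly(104,59,12),box(-29,29,-45,45)]
    return fitmodel(wh,m,[-9,0,1,0,0],cx,cy,.1,cx,cy)
def tag(c,z,cx,cy,a=.09):
    i=ortho(c,z,cx,cy)
    return fitmodel(i.min(-1),[box(-400,400,-400,400),box(-60,60,-38,38),tagpoly(100,55,12)],[-9,0,1],cx,cy,a,cx,cy)
E
python3 - <<'E'
from f import *
c=dict(np.load('last_top.npz'))
print('jig',jig(c)); print('tag',tag(c,.02,556,-382))
s=dict(np.load('last_side.npz'))
print('side jig',jig(s),'tag',tag(s,.02,556,-382))
for n,k in(('top',c),('side',s)):
    P=world(k)
    m=(abs(P[...,0]-.443)<.06)&(abs(P[...,1]+.193)<.06)&(P[...,2]>.058)&(P[...,2]<.08)
    p=P[m]*1000;r=cv2.minAreaRect(p[:,:2].astype(np.float32));print(n,'stamp',r,np.median(p,0),len(p))
    i=ortho(k,.071,443,-194);b=cv2.split(cv2.cvtColor(i,cv2.COLOR_RGB2HSV));print(fitmodel(((b[0]<30)*b[2].astype(float)),[box(-400,400,-400,400),box(-38,38,-16,16),box(-29,29,-10,10)],[-9,0,1],444,-196,.23,443,-194))
E
```

```text
jig (np.float64(458.0), np.float64(252.0), np.float64(8.29), np.float64(-0.811))
tag (np.float64(555.9), np.float64(-382.0), np.float64(4.91), np.float64(-0.949))
side jig (np.float64(458.8), np.float64(250.5), np.float64(8.04), np.float64(-0.757)) tag (np.float64(556.3), np.float64(-380.3), np.float64(5.04), np.float64(-0.914))
top stamp ((445.0244140625, -196.74295043945312), (56.94198989868164, 20.789470672607422), 12.658516883850098) [ 443.20237421 -195.07431645   70.59160288] 197
(np.float64(442.9), np.float64(-197.3), np.float64(12.56), np.float64(-0.71))
side stamp ((443.2901306152344, -196.43077087402344), (56.083648681640625, 23.02808380126953), 10.971935272216797) [ 443.2430415  -200.91540723   68.62674403] 250
(np.float64(444.3), np.float64(-199.1), np.float64(13.21), np.float64(-0.849))
```

```bash
cat > g.py <<'E'
import sys,json
from h import *
from scipy.spatial.transform import Rotation as R
def down(yaw): # yaw (deg) = world heading of the object's x; tool y along the object's +y, z down
    a=np.deg2rad(yaw);return R.from_matrix(np.array([[-np.cos(a),-np.sin(a),0],[-np.sin(a),np.cos(a),0],[0,0,-1]]).T)
def go(*wps,cmd=None):
    """wps: (x,y,z mm, yaw deg) targets; prints them in the tool's axes, from commanded pose cmd or the measured one"""
    o=readout.get_obs();w,*v=o['eef_rot'];r=R.from_quat([*v,w]);p=np.array(o['eef_pos'])*1000
    ym=np.rad2deg(np.arctan2(r.as_matrix()[0,1]*-1,r.as_matrix()[1,1]))
    print('t',round(o['time_s'],2),'at',p.round(1),'yaw',ym.round(2),'tilt',np.rad2deg(np.arccos(-r.as_matrix()[2,2])).round(2),'op',round(o['opening'],3),'gf',round(float(np.max(o['grasp_force'])),1),'F',np.round(o['wrist_force'],1))
    if cmd: p=np.array(cmd[:3],float);r=down(cmd[3])
    for x,y,z,a in wps:
        print((x,y,z,a),'->',(r.inv().apply(np.array([x,y,z])-p)).round(1).tolist(),(r.inv()*down(a)).as_rotvec().round(3).tolist())
E
python3 -c "
from g import *
go((400,70,250,5),(556,-381,250,5),(556,-381,120,5));print(ctrl.tips_ahead,readout.get_obs()['q'])"
```

```text
t 0.1 at [240.9 521.6 249.5] yaw -24.8 tilt 0.09 op 0.998 gf 0.0 F [-0.4 -0.5 -0.5]
(400, 70, 250, 5) -> [-333.9, -343.2, -0.1] [-0.001, -0.001, -0.52]
(556, -381, 250, 5) -> [-664.6, -687.2, 0.3] [-0.001, -0.001, -0.52]
(556, -381, 120, 5) -> [-664.7, -687.0, 130.3] [-0.001, -0.001, -0.52]
0.019 [ 9.31714559e-01  1.81451564e-01  1.60792245e+00 -1.41365140e-06
  1.35379176e+00 -2.06295665e-01]
```

Emit:
play_rows:
  xyz:
    - [-30, -31, 0]
    - [-65, -67, 0]
    - [-100, -103, 0]
    - [-135, -139, 0]
    - [-170, -175, 0]
    - [-205, -211, 0]
    - [-240, -247, 0]
    - [-275, -283, 0]
    - [-310, -319, 0]
    - [-334, -343, 0]
  rot:
    - [0, 0, -0.05]
    - [0, 0, -0.1]
    - [0, 0, -0.16]
    - [0, 0, -0.21]
    - [0, 0, -0.26]
    - [0, 0, -0.31]
    - [0, 0, -0.36]
    - [0, 0, -0.42]
    - [0, 0, -0.47]
    - [0, 0, -0.52]
  grip: [1, 1, 1, 1, 1, 1, 1, 1, 1, 1]

```text
time_s: 1.35
eef_pos: [0.4007, 0.0686, 0.2502]
eef_rot: [-0.0, -0.044, 0.999, -0.0]
wrist_force: [0.5, 0.5, -0.5]
opening: 0.998
grasp_force: 0.0
```

```bash
python3 -c "
from g import *
go((556,-381,250,5),(556,-381,100,5));print(readout.get_obs()['q'].round(2))"
```

```text
t 1.35 at [400.7  68.6 250.2] yaw 5.0 tilt 0.01 op 0.998 gf 0.0 F [ 0.5  0.5 -0.5]
(556, -381, 250, 5) -> [-115.5, -461.4, 0.2] [-0.0, -0.0, -0.0]
(556, -381, 100, 5) -> [-115.5, -461.4, 150.2] [-0.0, -0.0, -0.0]
[-0.12 -0.22  2.   -0.    1.36 -1.78]
```

Emit:
play_rows:
  xyz:
    - [-12, -50, 0]
    - [-26, -105, 0]
    - [-41, -163, 0]
    - [-56, -221, 0]
    - [-70, -280, 0]
    - [-84, -338, 0]
    - [-99, -396, 20]
    - [-115, -461, 60]
    - [-115, -461, 110]
    - [-115, -461, 150]
  rot:
    - [0, 0, 0]
    - [0, 0, 0]
    - [0, 0, 0]
    - [0, 0, 0]
    - [0, 0, 0]
    - [0, 0, 0]
    - [0, 0, 0]
    - [0, 0, 0]
    - [0, 0, 0]
    - [0, 0, 0]
  grip: [1, 1, 1, 1, 1, 1, 1, 1, 1, 1]

```text
time_s: 2.6
eef_pos: [0.5539, -0.3793, 0.0964]
eef_rot: [-0.001, -0.043, 0.999, 0.001]
wrist_force: [-0.4, -0.1, 0.0]
opening: 0.997
grasp_force: 0.0
```

```bash
python3 -c "
from g import *
go((556,-381,23,5))
c=grab('side','s1.png');print(readout.get_obs()['q'].round(2))"
```

```text
t 2.6 at [ 553.9 -379.3   96.4] yaw 4.89 tilt 0.2 op 0.997 gf 0.0 F [-0.4 -0.1  0. ]
(556, -381, 23, 5) -> [-2.1, -2.1, 73.4] [0.003, -0.002, -0.002]
[-0.78  0.55  1.45 -0.    1.15 -2.43]
```

View pics/s1.png

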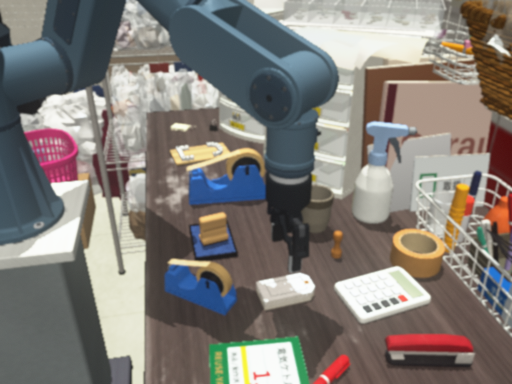

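The side view shows the open gripper standing over the tag stack (285,290), with clear room around it. Now I'll descend and close.

Emit:
play_rows:
  xyz:
    - [0, 0, 15]
    - [0, 0, 35]
    - [0, 0, 55]
    - [0, 0, 70]
    - [0, 0, 77]
    - [0, 0, 77]
    - [0, 0, 77]
    - [0, 0, 77]
    - [0, 0, 77]
    - [0, 0, 77]
  rot:
    - [0, 0, 0]
    - [0, 0, 0]
    - [0, 0, 0]
    - [0, 0, 0]
    - [0, 0, 0]
    - [0, 0, 0]
    - [0, 0, 0]
    - [0, 0, 0]
    - [0, 0, 0]
    - [0, 0, 0]
  grip: [1, 1, 1, 1, 1, 1, 1, 0.5, 0.3, 0.3]

```text
time_s: 3.9
eef_pos: [0.5558, -0.3793, 0.0244]
eef_rot: [0.001, -0.044, 0.999, -0.001]
wrist_force: [-0.1, -0.9, 4.4]
opening: 0.627
grasp_force: 64.6
```

```bash
python3 -c "
from g import *
go((556,-381,23,5))"
```

```text
t 3.9 at [ 555.8 -379.3   24.4] yaw 4.99 tilt 0.11 op 0.627 gf 64.6 F [-0.1 -0.9  4.4]
(556, -381, 23, 5) -> [-0.0, -1.7, 1.4] [-0.001, 0.001, -0.0]
```

```bash
python3 -c "
from g import *
go((535,-220,240,6),(458,251,240,8.2),cmd=(556,-381,23,5))"
```

```text
t 3.9 at [ 555.8 -379.3   24.4] yaw 4.99 tilt 0.11 op 0.627 gf 64.6 F [-0.1 -0.9  4.4]
(535, -220, 240, 6) -> [6.9, 162.2, -217.0] [0.0, 0.0, -0.017]
(458, 251, 240, 8.2) -> [42.5, 638.1, -217.0] [0.0, 0.0, -0.056]
```

Emit:
play_rows:
  xyz:
    - [0, 0, -10]
    - [0, 0, -30]
    - [0, 0, -60]
    - [0, 0, -95]
    - [0, 0, -130]
    - [0, 0, -165]
    - [0, 0, -195]
    - [0, 0, -217]
    - [0, 0, -217]
    - [0, 0, -217]
  rot:
    - [0, 0, 0]
    - [0, 0, 0]
    - [0, 0, 0]
    - [0, 0, 0]
    - [0, 0, 0]
    - [0, 0, 0]
    - [0, 0, 0]
    - [0, 0, 0]
    - [0, 0, 0]
    - [0, 0, 0]
  grip: [0.3, 0.3, 0.3, 0.3, 0.3, 0.3, 0.3, 0.3, 0.3, 0.3]

```text
time_s: 5.15
eef_pos: [0.5548, -0.3783, 0.2397]
eef_rot: [-0.0, -0.044, 0.999, 0.0]
wrist_force: [0.3, 0.5, -1.2]
opening: 0.621
grasp_force: 64.0
```

```bash
python3 -c "
from g import *
go((510,-80,240,6.5),(458,251,240,8.2))
grab('side','s2.png')"
```

```text
t 5.15 at [ 554.8 -378.3  239.7] yaw 5.0 tilt 0.05 op 0.621 gf 64.0 F [ 0.3  0.5 -1.2]
(510, -80, 240, 6.5) -> [18.7, 301.1, -0.0] [0.001, -0.001, -0.026]
(458, 251, 240, 8.2) -> [41.6, 635.3, 0.2] [0.001, -0.001, -0.056]
```

View pics/s2.png

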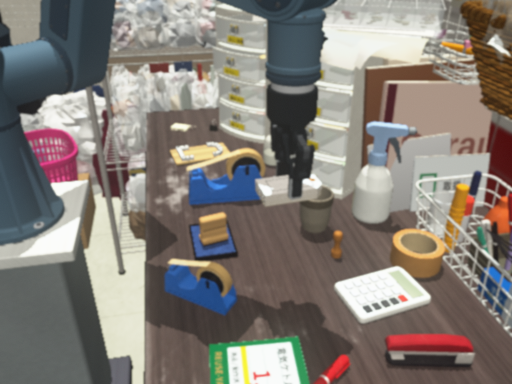

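The side view shows the stack held level at (290,188). Carry it across.

Emit:
play_rows:
  xyz:
    - [1, 15, 0]
    - [3, 45, 0]
    - [5, 80, 0]
    - [7, 117, 0]
    - [10, 154, 0]
    - [12, 191, 0]
    - [15, 228, 0]
    - [17, 265, 0]
    - [20, 302, 0]
    - [22, 339, 0]
  rot:
    - [0, 0, 0]
    - [0, 0, 0]
    - [0, 0, -0.01]
    - [0, 0, -0.01]
    - [0, 0, -0.015]
    - [0, 0, -0.02]
    - [0, 0, -0.02]
    - [0, 0, -0.025]
    - [0, 0, -0.025]
    - [0, 0, -0.03]
  grip: [0.3, 0.3, 0.3, 0.3, 0.3, 0.3, 0.3, 0.3, 0.3, 0.3]

```text
time_s: 6.45
eef_pos: [0.5025, -0.0408, 0.2395]
eef_rot: [-0.001, -0.059, 0.998, 0.0]
wrist_force: [0.3, 0.0, -0.9]
opening: 0.625
grasp_force: 64.0
```

```bash
python3 -c "
from g import *
x,y,a=554.8,-378.3,np.deg2rad(5);print(x-22*np.cos(a)-339*np.sin(a),y-22*np.sin(a)+339*np.cos(a))
go((458,251,240,8.2),cmd=(503.3,-42.5,239.7,6.72))"
```

```text
503.33791985052545 -42.507423687346716
t 6.45 at [502.5 -40.8 239.5] yaw 6.74 tilt 0.09 op 0.625 gf 64.0 F [ 0.3  0.  -0.9]
(458, 251, 240, 8.2) -> [10.6, 296.8, -0.3] [0.0, 0.0, -0.026]
```

Emit:
play_rows:
  xyz:
    - [1, 37, 0]
    - [3, 74, 0]
    - [4, 111, 0]
    - [5, 148, 0]
    - [7, 185, 0]
    - [8, 222, 0]
    - [9, 255, 0]
    - [10, 281, 0]
    - [10.5, 294, 0]
    - [10.5, 295, 0]
  rot:
    - [0, 0, 0]
    - [0, 0, -0.01]
    - [0, 0, -0.01]
    - [0, 0, -0.015]
    - [0, 0, -0.02]
    - [0, 0, -0.02]
    - [0, 0, -0.025]
    - [0, 0, -0.025]
    - [0, 0, -0.026]
    - [0, 0, -0.026]
  grip: [0.3, 0.3, 0.3, 0.3, 0.3, 0.3, 0.3, 0.3, 0.3, 0.3]

```text
time_s: 7.7
eef_pos: [0.4581, 0.2493, 0.2399]
eef_rot: [-0.0, -0.072, 0.997, -0.0]
wrist_force: [-0.3, 0.2, -1.3]
opening: 0.625
grasp_force: 64.0
```

Emit:
play_rows:
  xyz:
    - [0, 0, 15]
    - [0, 0, 40]
    - [0, 0, 70]
    - [0, 0, 100]
    - [0, 0, 130]
    - [0, 0, 150]
    - [0, 0, 158]
    - [0, 0, 160]
    - [0, 0, 160]
    - [0, 0, 160]
  rot:
    - [0, 0, 0]
    - [0, 0, 0]
    - [0, 0, 0]
    - [0, 0, 0]
    - [0, 0, 0]
    - [0, 0, 0]
    - [0, 0, 0]
    - [0, 0, 0]
    - [0, 0, 0]
    - [0, 0, 0]
  grip: [0.3, 0.3, 0.3, 0.3, 0.3, 0.3, 0.3, 0.3, 0.3, 0.3]

```text
time_s: 8.95
eef_pos: [0.4595, 0.249, 0.0811]
eef_rot: [0.001, -0.072, 0.997, 0.0]
wrist_force: [-0.0, -0.3, -0.7]
opening: 0.624
grasp_force: 64.0
```

```bash
python3 -c "
from g import *
go((458.5,251.3,50,8.2))
a=grab('top','t3.png');b=grab('side','s3.png')
x=cv2.resize(cv2.imread('pics/t3.png')[160:290,70:210],(500,464),interpolation=cv2.INTER_CUBIC)
y=cv2.resize(cv2.imread('pics/s3.png')[110:230,150:231],(300,464),interpolation=cv2.INTER_CUBIC)
cv2.imwrite('pics/c3.png',np.hstack([x,y]))"
```

```text
t 8.95 at [459.5 249.   81.1] yaw 8.21 tilt 0.1 op 0.624 gf 64.0 F [-0.  -0.3 -0.7]
(458.5, 251.3, 50, 8.2) -> [0.7, 2.4, 31.1] [0.0, 0.002, 0.0]
```

View pics/c3.png

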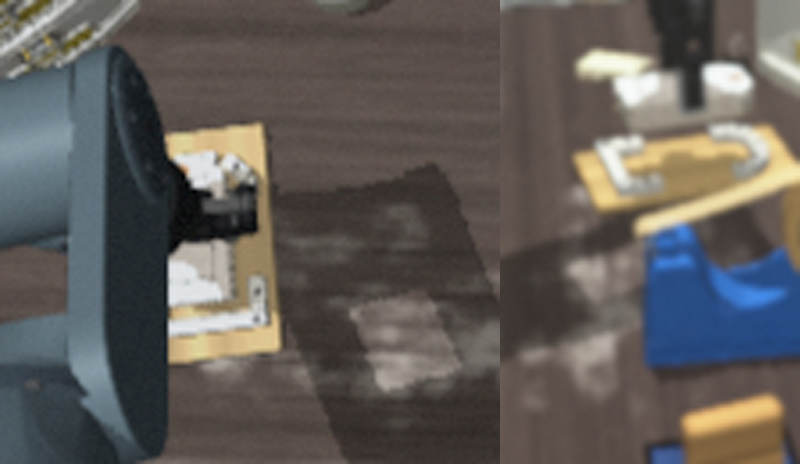

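The top crop shows the stack over the pocket but half hidden by the arm. The side crop (right) shows it level above the jig. I'll measure the stack against the jig in the same camera.

```bash
python3 -c "
from g import *;from f import *
s=dict(np.load('last_side.npz'));c=dict(np.load('last_top.npz'))
print('side jig',jig(s))
for z in(.0767,): print('tag side',tag(s,z,459,249,.143))
# depth cloud of white top, both cameras
for n,k in(('top',c),('side',s)):
    P=world(k)*1000;col=k['color'].astype(int)
    m=(abs(P[...,0]-459)<80)&(abs(P[...,1]-249)<50)&(P[...,2]>68)&(P[...,2]<88)&(col.min(-1)>110)&(np.ptp(col,-1)<60)
    p=P[m];a=np.deg2rad(8.2);q=(p[:,:2]-[459.5,249])@np.array([[np.cos(a),-np.sin(a)],[np.sin(a),np.cos(a)]])
    print(n,len(p),np.percentile(q,[1,3,97,99],axis=0).round(1).tolist(),np.median(p[:,2]))
i=ortho(s,.0767,459,249);j=ortho(c,.0767,459,249)
cv2.imwrite('pics/c4.png',np.hstack([i,j])[::2,::2,::-1][:, :])
"
```

```text
side jig (np.float64(458.8), np.float64(249.0), np.float64(8.28), np.float64(-0.723))
tag side (np.float64(460.3), np.float64(252.3), np.float64(7.59), np.float64(-0.448))
top 380 [[-48.3, -28.1], [-47.5, -27.7], [48.6, 10.7], [50.5, 12.0]] 77.29516474566667
side 286 [[-49.2, -32.8], [-48.6, -29.7], [46.5, 26.7], [49.0, 29.4]] 76.94489992634485
```

View pics/c4.png

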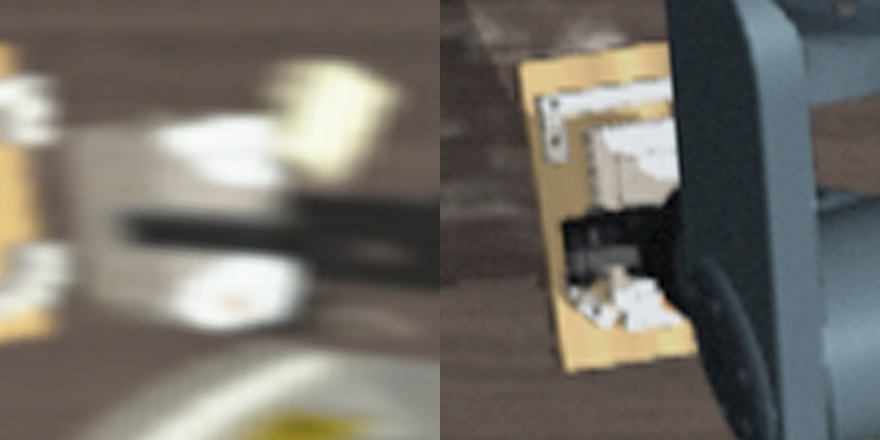

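The top camera puts the stack's centre within 0.5 mm of the TCP, and the pocket at about (458.3, 251.8). I'll shift over it and go down to just above the rails.

Emit:
play_rows:
  xyz:
    - [0.8, 3, 5]
    - [0.8, 3, 12]
    - [0.8, 3, 20]
    - [0.8, 3, 26]
    - [0.8, 3, 28]
    - [0.8, 3, 28]
    - [0.8, 3, 28]
    - [0.8, 3, 28]
    - [0.8, 3, 28]
    - [0.8, 3, 28]
  rot:
    - [0, 0, 0]
    - [0, 0, 0]
    - [0, 0, 0]
    - [0, 0, 0]
    - [0, 0, 0]
    - [0, 0, 0]
    - [0, 0, 0]
    - [0, 0, 0]
    - [0, 0, 0]
    - [0, 0, 0]
  grip: [0.3, 0.3, 0.3, 0.3, 0.3, 0.3, 0.3, 0.3, 0.3, 0.3]

```text
time_s: 10.3
eef_pos: [0.4577, 0.2517, 0.0524]
eef_rot: [0.0, -0.072, 0.997, 0.0]
wrist_force: [0.7, 0.1, -1.0]
opening: 0.622
grasp_force: 64.0
```

```bash
python3 -c "
from g import *;from f import *
go((458.3,251.8,36,8.2))
c=grab('top');i=ortho(c,.0477,458,252);cv2.imwrite('pics/c5.png',cv2.resize(i[:,:520,::-1],(500,700)))
P=world(c)*1000;col=c['color'].astype(int);a=np.deg2rad(8.2);Rm=np.array([[np.cos(a),-np.sin(a)],[np.sin(a),np.cos(a)]])
q=np.dstack([(P[...,:2]-[458.3,251.8])@Rm,P[...,2]])
for n,lo,hi in(('tag',36,58),('rail',15,26)):
    m=(abs(q[...,0])<70)&(q[...,1]<0)&(q[...,1]>-45)&(q[...,2]>lo)&(q[...,2]<hi)&(col.min(-1)>110)&(np.ptp(col,-1)<60)
    print(n,m.sum(),np.percentile(q[m],[1,3,50,97,99],axis=0).round(1).tolist())
"
```

```text
t 10.3 at [457.7 251.7  52.4] yaw 8.21 tilt 0.01 op 0.622 gf 64.0 F [ 0.7  0.1 -1. ]
(458.3, 251.8, 36, 8.2) -> [-0.6, -0.0, 16.4] [0.0, 0.0, 0.0]
tag 281 [[-48.8, -27.9, 39.1], [-48.0, -27.7, 40.5], [-20.7, -15.7, 48.7], [47.7, -1.6, 52.9], [49.8, -1.0, 53.3]]
rail 195 [[-62.7, -41.3, 15.3], [-62.3, -40.8, 15.6], [-41.8, -29.6, 20.4], [61.5, -1.8, 25.2], [64.3, -1.0, 25.4]]
```

The stack and rails line up within about 0.5 mm in the top camera. Lower it slowly.

Emit:
play_rows:
  xyz:
    - [-0.4, 0, 2]
    - [-0.4, 0, 4]
    - [-0.4, 0, 6]
    - [-0.4, 0, 8]
    - [-0.4, 0, 10]
    - [-0.4, 0, 12]
    - [-0.4, 0, 14]
    - [-0.4, 0, 16]
    - [-0.4, 0, 17]
    - [-0.4, 0, 17]
  rot:
    - [0, 0, 0]
    - [0, 0, 0]
    - [0, 0, 0]
    - [0, 0, 0]
    - [0, 0, 0]
    - [0, 0, 0]
    - [0, 0, 0]
    - [0, 0, 0]
    - [0, 0, 0]
    - [0, 0, 0]
  grip: [0.3, 0.3, 0.3, 0.3, 0.3, 0.3, 0.3, 0.3, 0.3, 0.3]

```text
time_s: 11.6
eef_pos: [0.458, 0.2518, 0.0352]
eef_rot: [-0.0, -0.072, 0.997, -0.0]
wrist_force: [0.1, 0.2, -1.1]
opening: 0.628
grasp_force: 64.0
```

```bash
python3 -c "
from g import *
go((458.3,251.8,34.4,8.2))"
```

```text
t 11.6 at [458.  251.8  35.2] yaw 8.21 tilt 0.01 op 0.628 gf 64.0 F [ 0.1  0.2 -1.1]
(458.3, 251.8, 34.4, 8.2) -> [-0.3, 0.0, 0.8] [-0.0, -0.0, 0.0]
```

No contact force, and it is inside the pocket. Down the last millimetre, release, and rise.

Emit:
play_rows:
  xyz:
    - [0, 0, 0.5]
    - [0, 0, 1]
    - [0, 0, 1]
    - [0, 0, 1]
    - [0, 0, 1]
    - [0, 0, 1]
    - [0, 0, 1]
    - [0, 0, 1]
    - [0, 0, 1]
    - [0, 0, 1]
  rot:
    - [0, 0, 0]
    - [0, 0, 0]
    - [0, 0, 0]
    - [0, 0, 0]
    - [0, 0, 0]
    - [0, 0, 0]
    - [0, 0, 0]
    - [0, 0, 0]
    - [0, 0, 0]
    - [0, 0, 0]
  grip: [0.3, 0.3, 0.3, 0.75, 0.9, 1, 1, 1, 1, 1]

```text
time_s: 12.85
eef_pos: [0.458, 0.2518, 0.0343]
eef_rot: [0.0, -0.072, 0.997, -0.0]
wrist_force: [-0.5, -0.8, -0.6]
opening: 1.0
grasp_force: 0.0
```

Emit:
play_rows:
  xyz:
    - [0, 0, -5]
    - [0, 0, -15]
    - [0, 0, -35]
    - [0, 0, -65]
    - [0, 0, -100]
    - [0, 0, -140]
    - [0, 0, -180]
    - [0, 0, -210]
    - [0, 0, -215]
    - [0, 0, -215]
  rot:
    - [0, 0, 0]
    - [0, 0, 0]
    - [0, 0, 0]
    - [0, 0, 0]
    - [0, 0, 0]
    - [0, 0, 0]
    - [0, 0, 0]
    - [0, 0, 0]
    - [0, 0, 0]
    - [0, 0, 0]
  grip: [1, 1, 1, 1, 1, 1, 1, 1, 1, 1]

```text
time_s: 14.1
eef_pos: [0.4578, 0.2517, 0.2491]
eef_rot: [0.0, -0.072, 0.997, -0.0]
wrist_force: [0.1, -0.3, 0.1]
opening: 0.995
grasp_force: 0.0
```

```bash
python3 -c "
from g import *
go((451,25,250,10.5),(444,-197,250,12.7),cmd=(458,251.8,249.2,8.2))"
```

```text
t 14.1 at [457.8 251.7 249.1] yaw 8.21 tilt 0.0 op 0.995 gf 0.0 F [ 0.1 -0.3  0.1]
(451, 25, 250, 10.5) -> [39.3, -223.5, -0.8] [0.0, 0.0, -0.04]
(444, -197, 250, 12.7) -> [77.9, -442.2, -0.8] [0.0, 0.0, -0.079]
```

Emit:
play_rows:
  xyz:
    - [6, -35, 0]
    - [14, -80, 0]
    - [23, -130, 0]
    - [32, -180, 0]
    - [41, -230, 0]
    - [50, -280, 0]
    - [59, -330, 0]
    - [68, -385, 0]
    - [75, -425, 0]
    - [78, -442, 0]
  rot:
    - [0, 0, -0.01]
    - [0, 0, -0.02]
    - [0, 0, -0.025]
    - [0, 0, -0.03]
    - [0, 0, -0.04]
    - [0, 0, -0.05]
    - [0, 0, -0.06]
    - [0, 0, -0.07]
    - [0, 0, -0.075]
    - [0, 0, -0.076]
  grip: [1, 1, 1, 1, 1, 1, 1, 1, 1, 1]

```text
time_s: 15.35
eef_pos: [0.4428, -0.1983, 0.2475]
eef_rot: [-0.001, -0.108, 0.994, 0.001]
wrist_force: [0.3, 1.1, -0.4]
opening: 1.002
grasp_force: 0.0
```

```bash
python3 -c "
from g import *;from f import *
go((444,-197,130,12.5))
c=grab('top');s=grab('side')
print('jig',[455,254]);print('tag',tag(c,.03,458,252,.143),'side',tag(s,.03,458,252,.143))
P=world(c)*1000
a=np.deg2rad(8.2);q=(P[...,:2]-[458,251.8])@np.array([[np.cos(a),-np.sin(a)],[np.sin(a),np.cos(a)]])
for u,v in((-40,-20),(-40,20),(0,-20),(0,20),(38,-12),(38,12)):
    m=(abs(q[...,0]-u)<7)&(abs(q[...,1]-v)<7);print((u,v),np.nanmean(P[m][:,2]).round(2),end=' ')
# stamp profile (side cam): z histogram of points off the handle
P=world(s)*1000;b=np.deg2rad(12.5);q=np.dstack([(P[...,:2]-[444,-197])@np.array([[np.cos(b),-np.sin(b)],[np.sin(b),np.cos(b)]]),P[...,2]])
m=(abs(q[...,0])<22)&(abs(q[...,1])<22)&(q[...,2]>14)
for z in range(14,80,4):
    k=m&(q[...,2]>=z)&(q[...,2]<z+4);print(z,k.sum(),np.nanmedian(q[k][:,1]).round(1) if k.any() else '',end='; ')
x=cv2.resize(cv2.cvtColor(c['color'][180:275,90:170],cv2.COLOR_RGB2BGR),(420,500),interpolation=cv2.INTER_CUBIC)
y=cv2.resize(cv2.cvtColor(s['color'][160:265,170:250],cv2.COLOR_RGB2BGR),(380,500),interpolation=cv2.INTER_CUBIC)
cv2.imwrite('pics/c6.png',np.hstack([x,y]))"
```

```text
t 15.35 at [ 442.8 -198.3  247.5] yaw 12.41 tilt 0.19 op 1.002 gf 0.0 F [ 0.3  1.1 -0.4]
(444, -197, 130, 12.5) -> [-1.7, 0.7, 117.5] [0.002, -0.002, -0.002]
jig [455, 254]
tag (np.float64(462.2), np.float64(252.7), np.float64(9.01), np.float64(-0.724)) side (np.float64(439.6), np.float64(250.0), np.float64(13.19), np.float64(-0.781))
(-40, -20) 30.3 (-40, 20) 30.47 (0, -20) 30.07 (0, 20) 30.78 (38, -12) 30.64 (38, 12) 30.29 14 23 -11.3; 18 29 -12.1; 22 57 -9.9; 26 49 -5.4; 30 30 -4.4; 34 29 -4.6; 38 37 -4.4; 42 17 -5.2; 46 29 -7.3; 50 33 -7.9; 54 34 -7.3; 58 32 -7.2; 62 37 -7.0; 66 45 -6.1; 70 80 0.4; 74 0 ; 78 0 ;
```

View pics/c6.png

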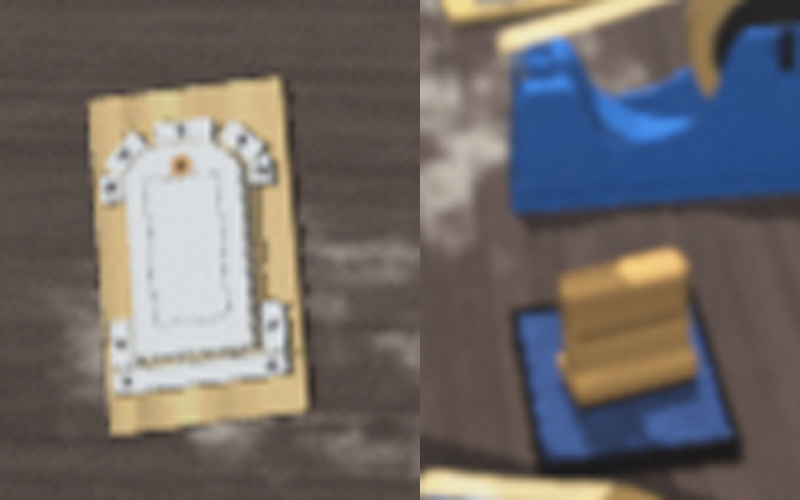

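The left crop shows the stack flat in the pocket (surface 30 mm all over), eyelet in the cut-off end at (180,165), and let go. On the right, the stamp stands upright on the pad at (625,325) with its handle free. Descend on the handle.

Emit:
play_rows:
  xyz:
    - [0, 0, 20]
    - [0, 0, 50]
    - [0, 0, 85]
    - [0, 0, 120]
    - [0, 0, 150]
    - [0, 0, 175]
    - [0, 0, 188]
    - [0, 0, 194]
    - [0, 0, 194]
    - [0, 0, 194]
  rot:
    - [0, 0, 0]
    - [0, 0, 0]
    - [0, 0, 0]
    - [0, 0, 0]
    - [0, 0, 0]
    - [0, 0, 0]
    - [0, 0, 0]
    - [0, 0, 0]
    - [0, 0, 0]
    - [0, 0, 0]
  grip: [1, 1, 1, 1, 1, 1, 1, 1, 1, 1]

```text
time_s: 16.7
eef_pos: [0.4445, -0.1972, 0.0562]
eef_rot: [0.001, -0.109, 0.994, -0.001]
wrist_force: [0.1, -0.3, 1.1]
opening: 0.999
grasp_force: 0.0
```

```bash
python3 -c "
from g import *
go((444,-197,55,12.5))"
```

```text
t 16.7 at [ 444.5 -197.2   56.2] yaw 12.56 tilt 0.09 op 0.999 gf 0.0 F [ 0.1 -0.3  1.1]
(444, -197, 55, 12.5) -> [0.5, 0.3, 1.2] [-0.001, 0.001, 0.001]
```

Emit:
play_rows:
  xyz:
    - [0, 0, 0]
    - [0, 0, 0]
    - [0, 0, 0]
    - [0, 0, 0]
    - [0, 0, 0]
    - [0, 0, 0]
    - [0, 0, 0]
    - [0, 0, 0]
    - [0, 0, 0]
    - [0, 0, 0]
  rot:
    - [0, 0, 0]
    - [0, 0, 0]
    - [0, 0, 0]
    - [0, 0, 0]
    - [0, 0, 0]
    - [0, 0, 0]
    - [0, 0, 0]
    - [0, 0, 0]
    - [0, 0, 0]
    - [0, 0, 0]
  grip: [0.7, 0.5, 0.4, 0.3, 0.2, 0.1, 0, 0, 0, 0]

```text
time_s: 17.95
eef_pos: [0.444, -0.197, 0.0554]
eef_rot: [0.0, -0.109, 0.994, -0.0]
wrist_force: [-0.2, 0.2, 3.1]
opening: 0.226
grasp_force: 58.8
```

```bash
python3 -c "
from g import *
go((444,-197,55,12.5))"
```

```text
t 17.95 at [ 444.  -197.    55.4] yaw 12.56 tilt 0.02 op 0.226 gf 58.8 F [-0.2  0.2  3.1]
(444, -197, 55, 12.5) -> [0.0, -0.0, 0.4] [-0.0, 0.0, 0.001]
```

Emit:
play_rows:
  xyz:
    - [0, 0, -5]
    - [0, 0, -15]
    - [0, 0, -35]
    - [0, 0, -65]
    - [0, 0, -100]
    - [0, 0, -135]
    - [0, 0, -170]
    - [0, 0, -195]
    - [0, 0, -205]
    - [0, 0, -205]
  rot:
    - [0, 0, 0]
    - [0, 0, 0]
    - [0, 0, 0]
    - [0, 0, 0]
    - [0, 0, 0]
    - [0, 0, 0]
    - [0, 0, 0]
    - [0, 0, 0]
    - [0, 0, 0]
    - [0, 0, 0]
  grip: [0, 0, 0, 0, 0, 0, 0, 0, 0, 0]

```text
time_s: 19.2
eef_pos: [0.4439, -0.1969, 0.2606]
eef_rot: [0.0, -0.109, 0.994, -0.0]
wrist_force: [-0.1, -0.5, -1.2]
opening: 0.23
grasp_force: 58.5
```

```bash
cat > st.py <<'E'
from g import *
o=readout.get_obs();T=np.array(o['eef_pos'])*1000
w,*v=o['eef_rot'];r=R.from_quat([*v,w])
for n in('top','side'):
    c=grab(n);P=world(c)*1000;col=c['color'].astype(int)
    q=r.inv().apply((P-T).reshape(-1,3)).reshape(P.shape)
    wood=(col[...,0]>col[...,2]+35)&(col[...,0]>80)
    m=(abs(q[...,0])<45)&(abs(q[...,1])<30)&(q[...,2]>-20)&(q[...,2]<60)&wood
    if m.sum()<20: print(n,m.sum());continue
    print(n,m.sum(),'tool-frame pct 2/50/98:',np.percentile(q[m],[2,50,98],axis=0).round(1).tolist())
    m&=(q[...,2]>-15)&(q[...,2]<3)
    if m.sum()>20: print(' handle',cv2.minAreaRect(q[m][:,:2].astype(np.float32)))
E
python3 -c "
from st import *
go((458,251.8,260,8.2))"
```

```text
top 35 tool-frame pct 2/50/98: [[12.4, -0.1, 1.8], [22.0, 9.7, 30.2], [27.2, 14.5, 33.7]]
side 707 tool-frame pct 2/50/98: [[-27.3, -13.7, -14.8], [9.4, -6.4, 22.5], [28.3, 4.7, 45.3]]
 handle ((-0.14758872985839844, -0.6675128936767578), (58.263771057128906, 17.671768188476562), 0.367548406124115)
t 19.3 at [ 443.4 -196.4  259.1] yaw 12.56 tilt 0.11 op 0.221 gf 58.5 F [ 0.3 -0.7 -1.1]
(458, 251.8, 260, 8.2) -> [-111.8, 434.3, -0.4] [0.001, -0.001, 0.076]
```

Stamp held square and centred (x −0.1 mm, face about 46 mm below the TCP). Carry it over the dispenser.

Emit:
play_rows:
  xyz:
    - [-5, 20, 0]
    - [-15, 57, 0]
    - [-27, 105, 0]
    - [-40, 155, 0]
    - [-53, 205, 0]
    - [-66, 256, 0]
    - [-79, 307, 0]
    - [-92, 357, 0]
    - [-104, 405, 0]
    - [-112, 434, 0]
  rot:
    - [0, 0, 0.005]
    - [0, 0, 0.01]
    - [0, 0, 0.02]
    - [0, 0, 0.03]
    - [0, 0, 0.035]
    - [0, 0, 0.045]
    - [0, 0, 0.055]
    - [0, 0, 0.065]
    - [0, 0, 0.07]
    - [0, 0, 0.076]
  grip: [0, 0, 0, 0, 0, 0, 0, 0, 0, 0]

```text
time_s: 20.55
eef_pos: [0.4577, 0.2532, 0.2586]
eef_rot: [-0.001, -0.072, 0.997, -0.0]
wrist_force: [-0.4, 0.2, -1.0]
opening: 0.23
grasp_force: 58.7
```

```bash
python3 -c "
from g import *
c=dict(np.load('last_top.npz'));P=world(c)*1000;col=c['color'].astype(int)
m=(abs(P[...,0]-458)<75)&(abs(P[...,1]-252)<50)&(P[...,2]>26)&(P[...,2]<36)&(np.ptp(col,-1)<60)
n,l,s,_=cv2.connectedComponentsWithStats(m.astype(np.uint8));m=l==1+np.argmax(s[1:,4])
print(m.sum(),cv2.minAreaRect(P[m][:,:2].astype(np.float32)))
go((458,251.8,150,8.2))"
```

```text
816 ((459.6576843261719, 251.7787628173828), (101.07804107666016, 56.273014068603516), 8.461723327636719)
t 20.55 at [457.7 253.2 258.6] yaw 8.3 tilt 0.16 op 0.23 gf 58.7 F [-0.4  0.2 -1. ]
(458, 251.8, 150, 8.2) -> [-0.4, -1.4, 108.6] [-0.0, -0.003, 0.002]
```

Emit:
play_rows:
  xyz:
    - [0, 0, 15]
    - [0, 0, 35]
    - [0, 0, 60]
    - [0, 0, 85]
    - [0, 0, 107]
    - [0, 0, 123]
    - [0, 0, 132]
    - [0, 0, 135]
    - [0, 0, 135]
    - [0, 0, 135]
  rot:
    - [0, 0, 0]
    - [0, 0, 0]
    - [0, 0, 0]
    - [0, 0, 0]
    - [0, 0, 0]
    - [0, 0, 0]
    - [0, 0, 0]
    - [0, 0, 0]
    - [0, 0, 0]
    - [0, 0, 0]
  grip: [0, 0, 0, 0, 0, 0, 0, 0, 0, 0]

```text
time_s: 21.8
eef_pos: [0.4594, 0.2513, 0.126]
eef_rot: [0.001, -0.072, 0.997, 0.0]
wrist_force: [0.2, -0.4, -1.0]
opening: 0.226
grasp_force: 58.8
```

```bash
python3 -c "
from st import *
go((458.6,251.9,86.4,8.3))"
```

```text
top 102 tool-frame pct 2/50/98: [[8.1, -15.0, -18.3], [20.8, -6.2, -4.6], [27.5, 11.7, 35.6]]
 handle ((21.0252628326416, -2.2589645385742188), (19.96822166442871, 12.401315689086914), 66.63361358642578)
side 320 tool-frame pct 2/50/98: [[-28.1, -15.1, -16.3], [6.0, -6.3, 20.2], [28.2, 3.0, 41.6]]
 handle ((-0.2752971649169922, -6.746898651123047), (58.25179672241211, 15.636688232421875), 3.026761531829834)
t 21.9 at [459.3 251.3 126. ] yaw 8.22 tilt 0.07 op 0.225 gf 58.8 F [ 0.1  1.4 -0.8]
(458.6, 251.9, 86.4, 8.3) -> [0.6, 0.7, 39.6] [0.0, 0.001, -0.001]
```

Emit:
play_rows:
  xyz:
    - [0.3, 0.3, 4]
    - [0.3, 0.5, 9]
    - [0.3, 0.5, 15]
    - [0.3, 0.5, 21]
    - [0.3, 0.5, 27]
    - [0.3, 0.5, 32]
    - [0.3, 0.5, 35]
    - [0.3, 0.5, 37]
    - [0.3, 0.5, 37]
    - [0.3, 0.5, 37]
  rot:
    - [0, 0, 0]
    - [0, 0, 0]
    - [0, 0, 0]
    - [0, 0, 0]
    - [0, 0, 0]
    - [0, 0, 0]
    - [0, 0, 0]
    - [0, 0, 0]
    - [0, 0, 0]
    - [0, 0, 0]
  grip: [0, 0, 0, 0, 0, 0, 0, 0, 0, 0]

```text
time_s: 23.15
eef_pos: [0.4586, 0.2516, 0.0885]
eef_rot: [0.0, -0.072, 0.997, 0.0]
wrist_force: [0.5, 0.6, -1.0]
opening: 0.222
grasp_force: 58.8
```

```bash
python3 -c "
from st import *
go((458.7,251.9,86.4,8.3))
im=cv2.cvtColor(dict(np.load('last_side.npz'))['color'],cv2.COLOR_RGB2BGR)
cv2.imwrite('pics/c7.png',cv2.resize(im[110:180,150:250],(800,560),interpolation=cv2.INTER_CUBIC))"
```

```text
top 97 tool-frame pct 2/50/98: [[-40.6, -15.3, -19.0], [20.7, -6.3, 25.4], [27.3, 8.3, 56.3]]
 handle ((20.564939498901367, -1.7044563293457031), (18.113019943237305, 13.201428413391113), 81.3387222290039)
side 293 tool-frame pct 2/50/98: [[-27.4, -16.1, -15.8], [7.8, -7.2, 19.9], [27.9, 8.6, 40.7]]
 handle ((0.06778717041015625, -3.143789291381836), (55.40913391113281, 25.97028923034668), 10.270696640014648)
t 23.25 at [458.6 251.6  88.5] yaw 8.2 tilt 0.02 op 0.225 gf 58.8 F [ 1.   0.1 -0.9]
(458.7, 251.9, 86.4, 8.3) -> [-0.1, 0.3, 2.1] [0.0, 0.0, -0.002]
```

View pics/c7.png

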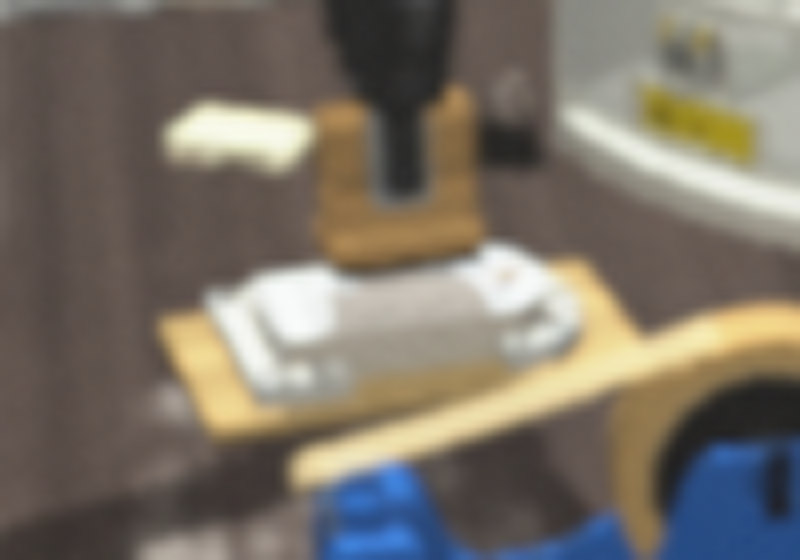

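The view shows the stamp held level at (400,200) over the middle of the seated stack, with a gap below it. One last trim down by 2 mm.

Emit:
play_rows:
  xyz:
    - [0, 0.2, 0.5]
    - [0, 0.2, 1]
    - [0, 0.2, 1.5]
    - [0, 0.2, 2]
    - [0, 0.2, 2]
    - [0, 0.2, 2]
    - [0, 0.2, 2]
    - [0, 0.2, 2]
    - [0, 0.2, 2]
    - [0, 0.2, 2]
  rot:
    - [0, 0, 0]
    - [0, 0, 0]
    - [0, 0, 0]
    - [0, 0, 0]
    - [0, 0, 0]
    - [0, 0, 0]
    - [0, 0, 0]
    - [0, 0, 0]
    - [0, 0, 0]
    - [0, 0, 0]
  grip: [0, 0, 0, 0, 0, 0, 0, 0, 0, 0]

```text
time_s: 24.5
eef_pos: [0.4584, 0.2518, 0.0863]
eef_rot: [0.0, -0.072, 0.997, -0.0]
wrist_force: [0.5, 0.5, -1.1]
opening: 0.223
grasp_force: 58.8
```

```bash
python3 -c "
from g import *
go((458.7,251.9,86.4,8.3));print(ctrl.hand_in())"
```

```text
t 24.5 at [458.4 251.8  86.3] yaw 8.21 tilt 0.0 op 0.223 gf 58.8 F [ 0.5  0.5 -1.1]
(458.7, 251.9, 86.4, 8.3) -> [-0.3, 0.1, -0.1] [-0.0, 0.0, -0.002]
the job is handed in; nothing more can be done
None
```

The tags sit flat in the jig with the cut corners in the cut-off end, and the inked stamp is held level about 10 mm above the middle of the top tag; I handed the job in at 24.5 s, and no verdict came back.

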